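Latch the sprung lid of a bead case with its wing knob

TASK

Shut the bead case: take the wing knob, bring the sprung lid down until you feel it sit fully home on its hidden stops, and while holding it there give the knob its quarter turn clockwise, so that the tongue under the lid swings behind the front edge and keeps the lid shut when you let go. Press and turn gently: the spring alone pushes back with about 7 N, so stop pressing once the stops are felt, and never force the lid or its tongue against the case with more than 20 N. Leave the other things on the table where they are.

Things in the scene. Friction and masses are not known exactly. Their poses are not given: they have to be found in the camera images.
- case: Bead case, a brown wooden box 240 x 240 x 92 mm fixed to the table. Origin: centre of its underside. Its -x side is the front (towards the robot, turned up to 0.5 rad), +z is up. A plywood lid is let into its top; the dark metal strip along the front of the opening, 24 mm wide, is the front edge behind (under) which the tongue must go.
- hinge_strip: Brass hinge strip, 200 mm long, with the lid and knob on it. Origin: middle of the lid's hinge axis at the rear of the case, 105 mm behind the case's centre and 90 mm above the table; same axes as the case, the hinge axis is y.
- lid (a joint): Lid angle (rad), positive open: the front rises. A hinge spring lifts it to about 0.2; at the knob it pushes back about 0.2 N per mm, 5 to 9 N at home. Home, where the lid meets two hard hidden stops, differs from case to case: anywhere from -0.07 to +0.025, to be felt only. Beyond it the force climbs steeply, several N per mm or more.
- lid_front (a point): Middle of the lid's front edge on its top face, 187 mm from the hinge axis and, at lid angle 0, 2 mm above it. The lid is 206 mm wide, 10 mm thick. The tongue passes under the case's front edge only while the lid is pressed to within 2 mm of home; otherwise it jams against that edge.
- knob (a joint): Knob angle (rad), 0 to 1.571 (end stop), growing clockwise seen from above. 0: wing along the case's y axis, tongue pointing to the case's -y. 1.571: wing pointing to the front edge, tongue behind it. It starts at 0 to 0.3 and stays where it is left (friction about 0.06 N m). The tongue reaches the front edge from about 0.5 on.
- wing (a point): Centre of the wing of the steel wing knob, the place to grip: an upright bar 62 mm long (its y), 11 mm thick (its x), 24 mm high, on a hub 26 mm across. z is the knob axis, square to the lid. It lies 22 mm above the lid's top face, 157 mm forward of the hinge axis, midway across. The end with a small raised mark (-y) is above the hidden tongue, 50 mm long, 14 mm wide.
- bead_jar: Bead jar, clear with a metal cap, 52 mm across, 75 mm high; a bystander. Origin: centre of its underside.
- dish: White dish with pearls, 80 mm across, 22 mm high; a bystander. Origin: centre of its underside.
- snips: Thread snips lying flat, about 97 mm long, 8 mm thick; a bystander. Origin: centre of its underside.
- glue: White glue bottle, 36 mm across, 85 mm high; a bystander. Origin: centre of its underside.
- fan_blank: White fan blank lying flat, 200 mm across with a short tab, 4 mm thick; a bystander. Origin: centre of its underside.
- wood_ring: Thin wooden ring lying flat, 150 mm across, 6 mm thick; a bystander. Origin: centre of its underside.
- gift_box: Small cardboard box, 75 x 75 x 90 mm; a bystander. Origin: centre of its underside.
- thimble: Steel thimble, 22 mm across, 24 mm high; a bystander. Origin: centre of its underside.

How it is judged (in metres and radians):
On the way, in this order (a step that is already met when the one before it is completed fails the run):
1. the lid is pressed home while the tongue is still clear of the front edge (value of joint lid below 0.055 rad and value of joint knob below 0.5 rad), for 0.1 s.
2. the knob is turned until the tongue lies behind the front edge, lid still down (value of joint knob above 1.3 rad and value of joint lid below 0.055 rad), for 0.2 s.
At the end, for the whole second after the job is handed in: With nothing touching it, the lid stays down (lid angle below 0.055 rad, at rest) and the knob is turned to at least 1.3 rad, so that the tongue behind the front edge holds the lid against its spring (all of step 2 and velocity of joint lid between -0.05 and 0.05 rad/s).
It fails at once if the lid or its tongue is forced against the stops or the front edge with more than 20 N (contact force between hinge_strip and case above 20 N).
It fails at once if another thing on the table is moved by more than 30 mm (distance of any of bead_jar, dish, snips, glue, fan_blank, wood_ring, gift_box, thimble from where it was at the start of the episode above 0.03 m).
It also fails if it takes over 64 s, if anything falls off the work surface, if the arm or the gripper's body presses on something with over 40 N, if the wrist force passes 120 N, or if a joint passes its speed limit or range.

ROBOT

A 6-joint arm with a two-finger parallel gripper is mounted at the origin on the work surface. World frame = base frame: x ahead of the robot, y to its left, z up, the work surface at z = 0. Lengths are in mm, angles in rad, forces in N, time in s.
With the tool pointing down it reaches from about 275 to 825 mm from the base axis. Payload 4.9 kg.
Tool frame: the origin (TCP) lies between the finger pads; the fingertips stand 22 mm ahead of it and the grasp point (between the pads) lies 3 mm ahead of it (ctrl.tip_reach is the distance from the TCP to the fingertips, in mm); z points along the fingers, y is the direction in which the jaws open and shut (so a half turn about z gives the same grasp; the last joint's range is limited). The gripper opens to 85 mm and grips with 20 to 120 N. Pads are 22 mm wide; open, the fingers measure 114 mm over their backs; the gripper's body (76 mm by 85 mm) begins 54 mm behind the grasp point. The pads swing forward as they close: fully open they stand 13 mm farther back than shut.
Start: joints at [-1.404, 0.326, -0.193, 1.052, 0, 1.437], TCP at [162.968, -525.319, 253.281] pointing down, gripper open.
Joint ranges: [-2.65, 2.65], [-0.97, 1.79], [-1.3, 1.35], [-1.93, 2.1], [-1.47, 1.37], [-3.14, 3.14]. Speed limits (rad/s): [2.57, 2.57, 3.14, 3.14, 3.14, 3.14].

INTERFACE

Orientations are given as a unit quaternion [w, x, y, z].
In Python, from plant import ctrl gives the robot as it stands.
- The arm moves only by the shell command python3 -m pendant 'ROWS' [FORCE]. ROWS is JSON, one flat list of numbers, 7 for each row, row after row: the shift along the tool's x, y, z each as a share of 50 mm, from -1 to 1, then the turn, a rotation vector about the tool's x, y, z each as a share of 0.12 rad, from -1 to 1, then the gripper command: -1 is shut, 1 is fully open, values between are in proportion. A call has 1 to 8 rows; each row shifts and turns the commanded pose from where the row before left it, along the tool's axes as they then stand; what a row does not reach is not made up. A row lasts 1/10 s, in which the tool goes at most 50 mm and 8.59 degrees, less where a joint would pass 70% of its speed; a pose out of reach is approached as far as the arm can. A call with a number of a shift or a turn outside -1 to 1 is refused whole. A call with a gripper value outside its range is refused whole. The fingers move at their own pace and stop on an object; FORCE is the grip in N (left out, the last holds). Time passes only in rows, so rows that do not move let the fingers close. It gives the time, the measured TCP pose, the force and the opening at its end, in the units of the state.
- ctrl.read_state(): the state, without advancing time (a new reading comes with each control period).
- ctrl.camera(name): name is "scene" or "top"; returns (picture, depth): 400x640x3 uint8, red, green, blue; 400x640 float32, mm along the optical axis (not along the pixel's ray), 0 where there is no reading.
- ctrl.camera_info(name): a dict with "intrinsics" (3x3 intrinsics, pixels), "view" (4x4, takes a point from world to camera coordinates). Camera axes: x right, y down, z forward; pixel columns grow to the right and rows downward; lengths in mm; the calibration is good to about 2 mm. A picture is of the moment at which its call begins. camera_info takes no time and is no camera call.
- ctrl.sign_off(): hands the job in, once; it reports no verdict.
The state is a dict: "time_s": time; "joints": joint angles; "qvel": joint speeds; "joint_torque": joint torques, N m; "position": TCP position; "tcp_rot": TCP orientation; "wrist_force": force on the tool from outside, world axes, zero at the start; "ft_torque": the same for the moment, N m; "grip_width": finger opening in mm.
Only numpy, scipy, OpenCV 4.12 (cv2) and the standard library are available. Lean on these libraries where they do the work, as an engineer would, in place of code of your own. Each camera call takes 0.05 s, during which the arm holds its last target.

## Working session

There is one attempt and no reset: what is moved stays moved. The work goes in short steps, Python scripts to look and compute and a shell command to move; the robot and the scene stay as the last step left them, time stands still between calls to the robot, and variables do not carry over. Pictures are saved under pics/ and viewed, and the job is handed in when it is done.

```bash
mkdir -p pics; ls; python3 - <<'E'
from plant import ctrl
import cv2,numpy as np
print(ctrl.read_state())
for n in("scene","top"):
    p,d=ctrl.camera(n);cv2.imwrite(f"pics/{n}0.png",p[:,:,::-1]);np.savez(f"{n}0.npz",p=p,d=d)
    print(ctrl.camera_info(n))
E
```

```text
pics
{'time_s': 0.0, 'joints': array([-1.40417869e+00,  3.26939813e-01, -1.93613573e-01,  1.05198497e+00,
        2.80788780e-05,  1.43658472e+00]), 'qvel': array([ 0.00151551,  0.00049694,  0.00137817,  0.00099723, -0.00016483,
       -0.00090487]), 'joint_torque': array([-2.53015583e-03, -4.43397117e+01,  2.62439722e+01,  1.56360422e-02,
       -1.86890902e-04, -9.35847027e-07]), 'position': array([ 162.8917758 , -524.74648849,  252.49274315]), 'tcp_rot': array([-8.71125771e-04,  9.88708659e-01,  1.49848017e-01, -7.48203375e-08]), 'wrist_force': array([ 0.46684213, -0.40220059, -0.31262692]), 'ft_torque': array([-0.0092146 ,  0.03330203,  0.02760074]), 'grip_width': 85.3417294738073}
{'intrinsics': array([[403.90019879,   0.        , 317.23814175],
       [  0.        , 403.90019879, 200.38370203],
       [  0.        ,   0.        ,   1.        ]]), 'view': array([[-7.28519171e-01,  6.84893640e-01,  1.34357315e-02,
         4.03724131e+02],
       [ 5.31060228e-01,  5.77058902e-01, -6.20466001e-01,
        -1.99643475e+02],
       [-4.32706426e-01, -4.44886194e-01, -7.84118245e-01,
         1.64058899e+03],
       [ 0.00000000e+00,  0.00000000e+00,  0.00000000e+00,
         1.00000000e+00]])}
{'intrinsics': array([[396.88686219,   0.        , 320.05320866],
       [  0.        , 396.88686219, 201.24691335],
       [  0.        ,   0.        ,   1.        ]]), 'view': array([[ 1.63443246e-03, -9.99917410e-01,  1.27475867e-02,
        -3.51859874e+01],
       [-9.90392373e-01, -3.38129115e-03, -1.38244398e-01,
         5.49051812e+02],
       [ 1.38276083e-01, -1.23991616e-02, -9.90316104e-01,
         1.07531442e+03],
       [ 0.00000000e+00,  0.00000000e+00,  0.00000000e+00,
         1.00000000e+00]])}
```

View pics/scene0.png

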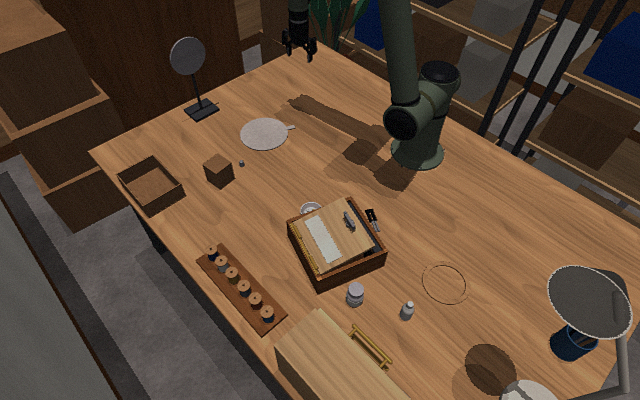

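View pics/top0.png

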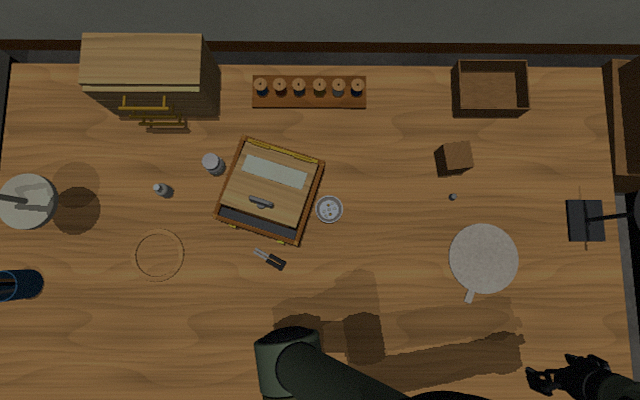

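The scene shows the case around (337,243) in the scene view and (270,190) in the top view. The wing knob is at about (261,202) in the top view, with the dish close by on the right and the snips in front. I'll zoom in and compute the geometry.

```bash
cat > h.py <<'E'
import numpy as np,cv2
from plant import ctrl
def cloud(name,d):
    ci=ctrl.camera_info(name);K=ci["intrinsics"];V=ci["view"]
    v,u=np.mgrid[0:400,0:640]
    c=np.stack([(u-K[0,2])*d/K[0,0],(v-K[1,2])*d/K[1,1],d],-1)
    return (c-V[:3,3])@V[:3,:3]
def ray(name,u,v,z):
    ci=ctrl.camera_info(name);K=ci["intrinsics"];V=ci["view"];R=V[:3,:3]
    o=-R.T@V[:3,3];r=R.T@np.array([(u-K[0,2])/K[0,0],(v-K[1,2])/K[1,1],1]);return o+r*(z-o[2])/r[2]
def proj(name,P):
    ci=ctrl.camera_info(name);K=ci["intrinsics"];V=ci["view"];c=V[:3,:3]@np.asarray(P)+V[:3,3];q=K@c;return q[:2]/q[2]
E
python3 - <<'E'
from h import *
for n,(x0,y0,w,h) in {"top":(190,125,160,120),"scene":(265,185,140,105)}.items():
    z=np.load(n+"0.npz");p=z['p'][y0:y0+h,x0:x0+w,::-1]
    cv2.imwrite(f"pics/{n}z.png",cv2.resize(p,None,fx=5,fy=5,interpolation=cv2.INTER_CUBIC))
d=np.load("top0.npz")['d'];C=cloud("top",d)
for v in range(130,256,8): print(v,' '.join(f"{C[v,u,2]:4.0f}" for u in range(200,350,6)))
E
```

```text
130    1   -3   -0    1    2   -1    1    5    0    4   -0   -1   -5    1    1    1   -2   -2   -0    3    2    1    3    2    0
138    2   -0    2   -3    2   -1    1   95   94   91    4    3    0   -0    1    0   -0   -2    2   -2   -1   -1    3   -2   -0
146    1    2    2    2    1   -0    1   93   94   94   99  100   93   92    1   -0    2    2   -0    1   -5    2   -5   -1    2
154   -4   79   75    3    3    3   91  101   99  100   96   97   95   96   94   95   94   91    0   -1   -3   -2   -2    1    0
162   -1   79   79   74   10    1   95  106  104  102  102  100  101  101   97  100   97   98   98   94   92   -2    1    1   -0
170   -1    2   58   46   11   90  110  112  108  111  109  105  102  106  106  101  104   98   98   96   96    1   -1    1    3
178   -3   -1   -4    4    2  115  116  114  117  116  111  114  110  108  104  105  103  103  103   12   88    0   -1    2   -2
186    2    1    4    1   92  124  119  118  120  118  114  114  113  114  109  109  110  108  109   90    1   -2   -1   -1    7
194    2    1    3    1  124  126  124  122  122  120  120  118  113
[... 263 characters left out ...]
  121  123  123  112   91    2    4    5    4    8   -2
218    0   -4    2   95   92   84   86   79   79   84   12  127  129  126  128  126  128   92   22   -3   18    7    9   18    1
226   -2    5   -0    2    0   50   45   95   93   80   83   85   83   82    9  125  128   92    0    5    3   -2   -0    1    0
234   -1   -2   -2   -2   -1    2   -1    7    1    0    2   89   92   81   83   85   83   57    1    1    0   -1    1    1   -1
242   -1   -2   -1   -2   -0    0    2    3    3    0   -4   -3   -5   48   46   91   91   -5   -2   -5    3    1   -3    1    0
250   -1   -1    1   -3   -0   -2   -1    1    1    3    5   -2   -1    2    1    0    2    3   -4   -1   -1    2    0   -1    1
```

View pics/topz.png

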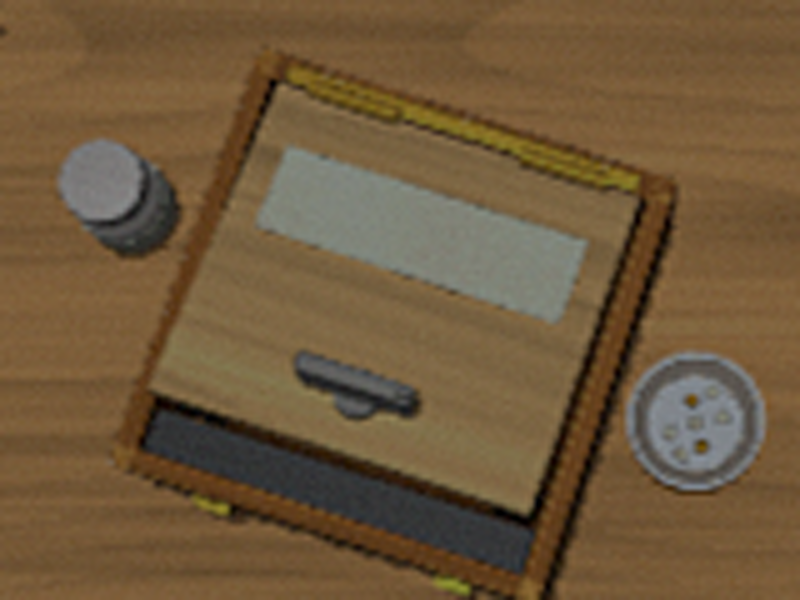

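View pics/scenez.png

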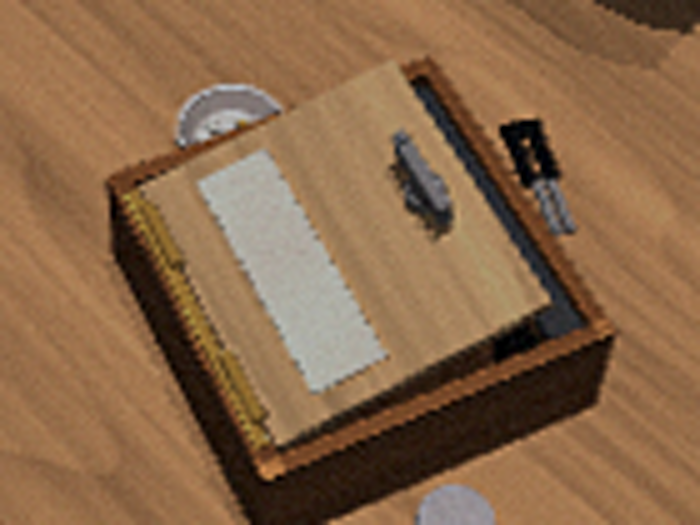

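```bash
python3 - <<'E'
from h import *
cs=[ray("top",u,v,92) for u,v in [(244,137.2),(324.4,162.4),(297,243),(214.6,216)]]
for c in cs: print(c.round(1))
RL,RR,FR,FL=cs
c=np.mean(cs,0)
f=(RL+RR-FL-FR);s=(RL+FL-RR-FR)
print("centre",c.round(1),"len",np.linalg.norm(RL-FL),np.linalg.norm(RR-FR),np.linalg.norm(RL-RR),np.linalg.norm(FL-FR))
yaw=[np.arctan2(f[1],f[0]),np.arctan2(-s[0],s[1])];print(yaw)
yaw=np.mean(yaw);ex=np.array([np.cos(yaw),np.sin(yaw),0]);ey=np.array([-ex[1],ex[0],0])
for n in("top","scene"):
    z=np.load(n+"0.npz");C=cloud(n,z['d'])-np.array([c[0],c[1],0])
    X=C@ex;Y=C@ey;Z=C[...,2]
    m=(abs(Y)<85)&(X>-50)&(X<90)&(Z>85)&(Z<180)&~((abs(Y)<45)&(X<-20))
    A=np.c_[X[m],Y[m],np.ones(m.sum())];k=np.linalg.lstsq(A,Z[m],rcond=None)[0]
    print(n,"lid plane",k,"ang",np.arctan(-k[0]),"z at hinge",k[0]*105+k[2])
    h=Z-(k[0]*X+k[1]*Y+k[2])
    w=(h>14)&(h<45)&(abs(Y)<60)&(X<20)&(X>-110)
    pts=np.c_[X[w],Y[w],h[w]];print(w.sum(),pts.mean(0),pts.min(0),pts.max(0))
    q=pts[:,:2]-pts[:,:2].mean(0);e,v=np.linalg.eigh(q.T@q);print("axis",v[:,1],np.degrees(np.arctan2(v[0,1],v[1,1])),"mean world",(c+pts[:,0].mean()*ex+pts[:,1].mean()*ey).round(1))
E
```

```text
[717.1 174.4  92. ]
[647.9 -44.7  92. ]
[430.6  27.3  92. ]
[501.3 245.9  92. ]
centre [574.2 100.7  92. ] len 227.40029308355543 228.882344915689 229.76543309068953 229.77218958642115
[np.float64(-0.3201654326191141), np.float64(-0.3093613567685796)]
top lid plane [-1.97842595e-01  3.30853386e-04  1.14005861e+02] ang 0.19532027430711293 z at hinge 93.23238835858383
149 [-44.63472321   1.44903687  30.87174098] [-56.154668   -28.3143975   14.51618237] [-37.08941491  33.5007939   40.52745583]
axis [0.00751197 0.99997178] 0.43040822120536015 mean world [532.2 115.9  92. ]
scene lid plane [-2.00479246e-01 -6.59340340e-04  1.13985319e+02] ang 0.19785633102021302 z at hinge 92.93499784453755
90 [-41.80685778   8.52246524  30.63088846] [-48.83556299 -24.63967235  14.08427777] [-36.41686902  37.37495838  39.92351407]
axis [-0.03741765  0.99929971] -2.1443739181190766 mean world [537.1 121.8  92. ]
```

```bash
python3 - <<'E'
from h import *
c0=np.array([574.2,100.7,0]);
for n in("top","scene"):
    z=np.load(n+"0.npz");C=cloud(n,z['d']);Z=C[...,2];r=np.hypot(C[...,0]-c0[0],C[...,1]-c0[1])
    m=((Z>87)&(Z<98)&(r<185)).astype(np.uint8)
    k,l,st,_=cv2.connectedComponentsWithStats(m,connectivity=8)
    i=1+np.argmax(st[1:,4]);m=(l==i)
    P=C[m][:,:2].astype(np.float32)
    (cx,cy),s,a=cv2.minAreaRect(P);print(n,m.sum(),(cx,cy),s,a)
    # per-side robust extents at yaw
    for yaw in (-.32,-.315,-.31,-.305,-.3,-.295):
        ex=np.array([np.cos(yaw),np.sin(yaw)]);ey=np.array([-ex[1],ex[0]])
        X=(P-c0[:2])@ex;Y=(P-c0[:2])@ey
        q=[np.percentile(X,1),np.percentile(X,99),np.percentile(Y,1),np.percentile(Y,99)]
        print(yaw,np.round(q,1),"c",(c0[:2]+ex*(q[0]+q[1])/2+ey*(q[2]+q[3])/2).round(1))
    # wing: grey pixels high, top only
    h=Z; w=(r<120)&(Z>145)&(Z<175)&(np.hypot(C[...,0]-533,C[...,1]-117)<55)
    W=C[w][:,:2].astype(np.float32);print("wingtop",w.sum(),cv2.minAreaRect(W),np.median(C[w][:,2]))
E
```

```text
top 2124 (575.1427612304688, 103.60133361816406) (241.15890502929688, 240.03631591796875) 72.10909271240234
-0.32 [-119.4  119.1 -117.1  121.7] c [574.8 102.9]
-0.315 [-119.4  119.  -116.9  121.7] c [574.8 103.1]
-0.31 [-119.4  119.1 -117.1  121.6] c [574.7 102.9]
-0.305 [-119.5  119.1 -117.   121.9] c [574.8 103.1]
-0.3 [-119.6  119.2 -117.   122. ] c [574.8 103.1]
-0.295 [-119.7  119.4 -117.2  122.2] c [574.8 103.2]
wingtop 129 ((533.7657470703125, 116.6669692993164), (61.71296691894531, 12.388681411743164), 71.73042297363281) 156.17168884477852
scene 1447 (575.0307006835938, 105.87408447265625) (242.7841796875, 242.03465270996094) 71.88253021240234
-0.32 [-119.5  119.2 -113.8  125.4] c [575.9 106.2]
-0.315 [-119.5  119.3 -114.   125.3] c [575.8 106.1]
-0.31 [-119.5  119.4 -113.9  125.2] c [575.9 106.1]
-0.305 [-119.6  119.5 -113.9  125.4] c [575.9 106.2]
-0.3 [-119.9  119.8 -114.2  125.6] c [575.9 106.2]
-0.295 [-120.1  120.1 -114.5  125.9] c [575.9 106.1]
wingtop 76 ((536.36962890625, 119.95230865478516), (62.060428619384766, 12.205098152160645), 75.48170471191406) 155.99036964089368
```

```bash
python3 -m pendant '[0,0,0,0,0,-1,0, 0,0,0,0,0,-1,0, 0,0,0,0,0,-1,0, 0,0,0,0,0,-1,0, 0,0,0,0,0,-1,0, 0,0,0,0,0,-1,0, 0,0,0,0,0,-1,0, 0,0,0,0,0,-1,0]' 60
python3 -m pendant '[0,0,0,0,0,-1,0, 0,0,0,0,0,-1,0, 0,0,0,0,0,-1,0, 0,0,0,0,0,-1,0, 0,0,0,0,0,-1,0, 0,0,0,0,0,-1,0, 0,0,0,0,0,-1,0, 0,0,0,0,0,-1,0]' 60
cat >> h.py <<'E'
from scipy.spatial.transform import Rotation as Ro
C0=np.array([575.2,104.3,0.]);YAW=-0.312
EX=np.array([np.cos(YAW),np.sin(YAW),0]);EY=np.array([-EX[1],EX[0],0]);EZ=np.array([0,0,1.])
def target(th,h,knob=0.):
    "TCP pose at height h above the hinge plane along lid normal, over the knob axis"
    n=np.sin(th)*EX+np.cos(th)*EZ; fw=-np.cos(th)*EX+np.sin(th)*EZ
    p=C0+105*EX+90*EZ+157*fw+h*n
    z=-n; y0=fw; y=Ro.from_rotvec(-knob*n).apply(y0); x=np.cross(y,z)
    return p,Ro.from_matrix(np.c_[x,y,z])
def delta(th,h,knob=0.):
    s=ctrl.read_state();p,R=target(th,h,knob);q=s["tcp_rot"];T=Ro.from_quat([q[1],q[2],q[3],q[0]])
    d=T.inv().apply(p-s["position"]);r=(T.inv()*R).as_rotvec()
    print("t",round(s["time_s"],2),"pos",s["position"].round(1),"tgt",p.round(1),"shift tool mm",d.round(2),"rows",(d/50).round(3),"rotvec",r.round(4),"rows",(r/.12).round(3))
    print("F",s["wrist_force"].round(2),"T",s["ft_torque"].round(2),"w",round(s["grip_width"],1),"j",s["joints"].round(2))
E
python3 -c "
from h import *
delta(0.197,100)"
```

```text
time_s: 0.9
position: [162.9, -525.0, 252.8]
tcp_rot: [-0.0, 0.806, 0.591, 0.0]
wrist_force: [-0.5, -0.2, -0.9]
grip_width: 42.8
time_s: 1.7
position: [162.9, -525.0, 252.8]
tcp_rot: [-0.0, 0.442, 0.897, 0.0]
wrist_force: [0.1, -0.7, 0.5]
grip_width: 42.5
t 1.7 pos [ 162.9 -525.   252.8] tgt [547.2 113.3 218.8] shift tool mm [272.1  693.58  34.59] rows [ 5.442 13.872  0.692] rotvec [-0.1111  0.2141 -2.1662] rows [ -0.926   1.784 -18.052]
F [ 0.08 -0.66  0.47] T [ 0.   -0.07 -0.08] w 42.5 j [-1.4   0.33 -0.19  1.05 -0.   -0.49]
```

```bash
python3 -m pendant '[0,0,0,0,0,-1,0, 0,0,0,0,0,-1,0, 0,0,0,0,0,-1,0, 0,0,0,0,0,-1,0, 0,0,0,0,0,-1,0, 0,0,0,0,0,-1,0, 0,0,0,0,0,-1,0, 0,0,0,0,0,-1,0]'
python3 -m pendant '[0,0,0,0,0,-1,0, 0,0,0,0,0,-1,0, 0,0,0,0,0,-1,0, 0,0,0,0,0,-1,0, 0,0,0,0,0,-1,0, 0,0,0,0,0,-1,0, 0,0,0,0,0,-1,0, 0,0,0,0,0,-1,0]'
python3 -m pendant '[0,0,0,0,0,-1,0, 0,0,0,0,0,-1,0]'
python3 -c "
from h import *
delta(0.197,120)"
```

```text
time_s: 2.5
position: [162.9, -525.0, 252.8]
tcp_rot: [-0.0, -0.022, 1.0, 0.001]
wrist_force: [0.2, 0.1, 0.4]
grip_width: 42.7
time_s: 3.3
position: [162.9, -525.0, 252.8]
tcp_rot: [0.0, -0.481, 0.877, 0.0]
wrist_force: [1.0, 0.1, 0.0]
grip_width: 42.4
time_s: 3.5
position: [162.9, -525.0, 252.8]
tcp_rot: [0.0, -0.583, 0.813, 0.0]
wrist_force: [0.4, -0.1, -0.3]
grip_width: 42.6
t 3.5 pos [ 162.9 -525.   252.8] tgt [551.  112.1 238.4] shift tool mm [-727.91 -163.1    15.  ] rows [-14.558  -3.262   0.3  ] rotvec [-0.1965  0.0024 -0.0145] rows [-1.638  0.02  -0.121]
F [ 0.39 -0.08 -0.25] T [-0.01  0.04  0.02] w 42.6 j [-1.4   0.33 -0.19  1.05  0.   -2.65]
```

```bash
python3 -m pendant '[-0.91,-0.2,0,0,0,0,0, -0.91,-0.2,0,0,0,0,0, -0.91,-0.2,0,0,0,0,0, -0.91,-0.2,0,0,0,0,0, -0.91,-0.2,0,0,0,0,0, -0.91,-0.2,0,0,0,0,0, -0.91,-0.2,0,0,0,0,0, -0.91,-0.2,0,0,0,0,0]'
python3 -m pendant '[-0.91,-0.2,0,0,0,0,0, -0.91,-0.2,0,0,0,0,0, -0.91,-0.2,0,0,0,0,0, -0.91,-0.2,0,0,0,0,0, -0.91,-0.2,0,0,0,0,0, -0.91,-0.2,0,0,0,0,0, -0.6,-0.2,0,0,0,0,0, 0,0,0,0,0,0,0]'
python3 -c "
from h import *
delta(0.197,120)"
```

```text
time_s: 4.3
position: [357.5, -205.4, 253.2]
tcp_rot: [0.0, -0.58, 0.814, 0.0]
wrist_force: [0.6, -1.1, -0.3]
grip_width: 43.0
time_s: 5.1
position: [523.5, 59.5, 252.7]
tcp_rot: [0.0, -0.583, 0.813, 0.0]
wrist_force: [-1.4, -0.2, -0.2]
grip_width: 42.2
t 5.1 pos [523.5  59.5 252.7] tgt [551.  112.1 238.4] shift tool mm [-58.66  -9.08  14.35] rows [-1.173 -0.182  0.287] rotvec [-0.1972  0.0023 -0.0146] rows [-1.643  0.019 -0.122]
F [-1.38 -0.19 -0.17] T [ 0.01  0.04 -0.04] w 42.2 j [-0.03  0.28 -0.25  1.03  0.   -1.27]
```

```bash
python3 -m pendant '[-0.6,-0.09,0,-0.82,0,-0.06,0, -0.58,-0.09,0,-0.82,0.02,-0.06,0, 0,0,0,0,0,0,0, 0,0,0,0,0,0,0]'
python3 - <<'E'
from h import *
delta(0.197,120); delta(.197,35)
for n in("scene","top"):
    p,d=ctrl.camera(n);u,v=proj(n,target(.197,24)[0]).astype(int);print(n,u,v)
    cv2.imwrite(f"pics/{n}1.png",cv2.resize(p[v-75:v+45,u-80:u+80,::-1],None,fx=5,fy=5,interpolation=cv2.INTER_CUBIC))
E
```

```text
time_s: 5.5
position: [549.2, 108.8, 251.1]
tcp_rot: [-0.059, -0.584, 0.806, 0.08]
wrist_force: [-0.5, 0.6, 0.2]
grip_width: 42.8
t 5.5 pos [549.2 108.8 251.1] tgt [551.  112.1 238.4] shift tool mm [-3.69 -3.13 12.3 ] rows [-0.074 -0.063  0.246] rotvec [ 0.0021 -0.0015 -0.0055] rows [ 0.018 -0.012 -0.046]
F [-0.46  0.65  0.23] T [-0.03 -0.16  0.03] w 42.8 j [ 0.03  0.48  0.02  1.3   0.07 -1.23]
t 5.5 pos [549.2 108.8 251.1] tgt [535.1 117.2 155.1] shift tool mm [-3.81 -3.31 97.3 ] rows [-0.076 -0.066  1.946] rotvec [ 0.0021 -0.0015 -0.0055] rows [ 0.018 -0.012 -0.046]
F [-0.46  0.65  0.23] T [-0.03 -0.16  0.03] w 42.8 j [ 0.03  0.48  0.02  1.3   0.07 -1.23]
scene 349 220
top 260 201
```

View pics/scene1.png

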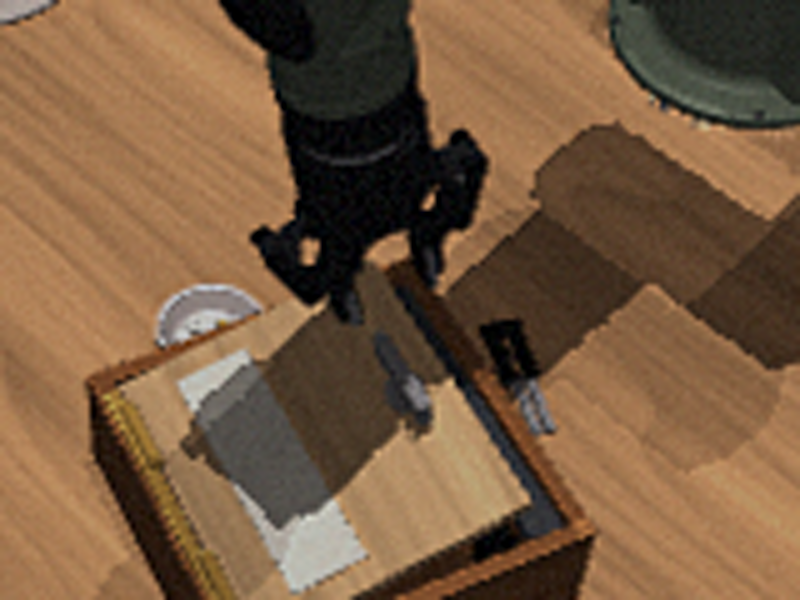

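View pics/top1.png

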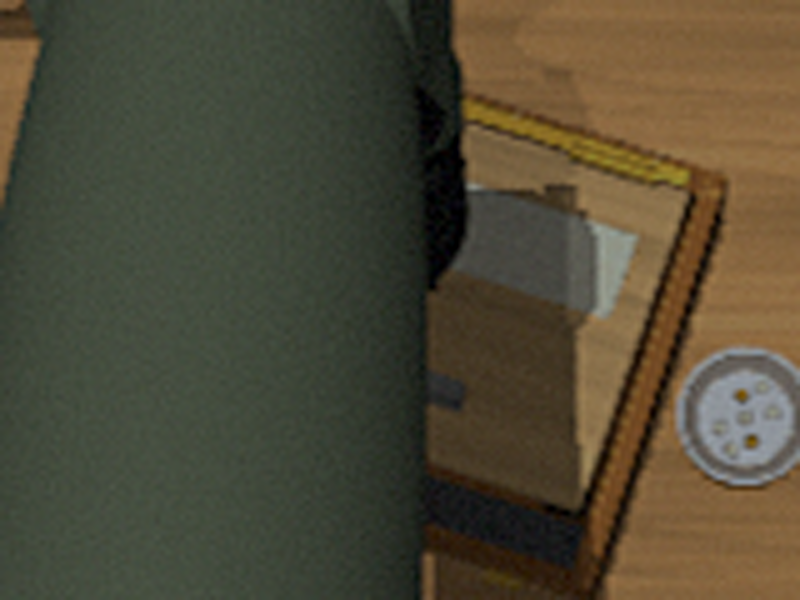

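The scene view shows the jaws above the wing at (405,385), one finger on the front side and one on the rear. In the top view the arm hides the knob. Descending along the lid normal.

```bash
python3 -m pendant '[-0.076,-0.066,0.4,0,0,-0.04,0, 0,0,0.4,0,0,0,0, 0,0,0.4,0,0,0,0, 0,0,0.2,0,0,0,0, 0,0,0,0,0,0,0, 0,0,0,0,0,0,0]'
python3 - <<'E'
from h import *
delta(.197,36)
p,d=ctrl.camera("scene");u,v=349,220
cv2.imwrite(f"pics/scene2.png",cv2.resize(p[v-50:v+40,u-60:u+60,::-1],None,fx=6,fy=6,interpolation=cv2.INTER_CUBIC))
E
```

```text
time_s: 6.2
position: [540.9, 115.9, 184.9]
tcp_rot: [-0.057, -0.586, 0.805, 0.079]
wrist_force: [0.1, 0.4, 0.3]
grip_width: 42.8
t 6.2 pos [540.9 115.9 184.9] tgt [535.3 117.2 156. ] shift tool mm [ 5.400e-01 -1.000e-02  2.944e+01] rows [ 0.011 -0.     0.589] rotvec [-0.002   0.0007 -0.0006] rows [-0.017  0.005 -0.005]
F [0.15 0.4  0.33] T [-0.06 -0.18 -0.  ] w 42.8 j [ 0.04  0.51 -0.1   1.14  0.07 -1.22]
```

View pics/scene2.png

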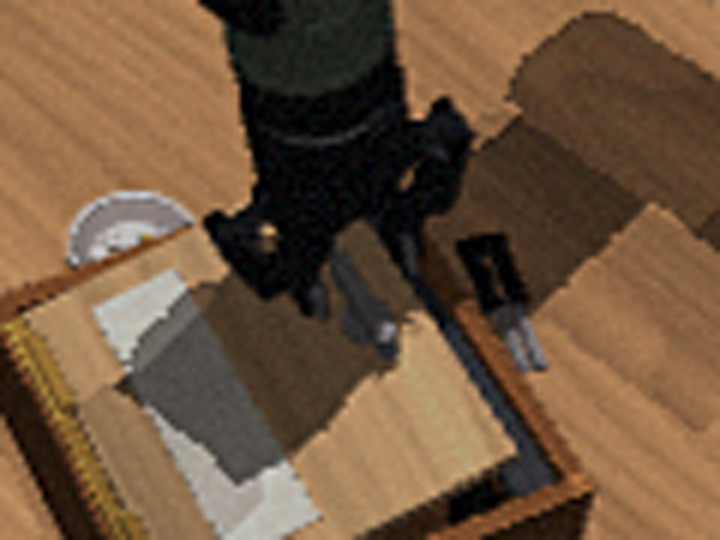

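The jaws straddle the wing, at (315,300) and (410,270) with the wing between them. Going down and closing lightly.

```bash
python3 -m pendant '[0.01,0,0.3,0,0,0,0, 0,0,0.28,0,0,0,0, 0,0,0,0,0,0,0, 0,0,0,0,0,0,0]'
python3 -m pendant '[0,0,0,0,0,0,-0.5, 0,0,0,0,0,0,-0.8, 0,0,0,0,0,0,-1, 0,0,0,0,0,0,-1,0,0,0,0,0,0,-1, 0,0,0,0,0,0,-1]' 25
python3 -c "
from h import *
delta(.197,36)"
```

```text
time_s: 6.65
position: [535.6, 117.5, 156.0]
tcp_rot: [-0.057, -0.586, 0.805, 0.079]
wrist_force: [0.2, -0.1, 0.7]
grip_width: 42.5
time_s: 7.25
position: [534.9, 117.8, 155.3]
tcp_rot: [-0.058, -0.586, 0.804, 0.08]
wrist_force: [-2.6, 1.8, 1.8]
grip_width: 10.7
t 7.25 pos [534.9 117.8 155.3] tgt [535.3 117.2 156. ] shift tool mm [ 0.51 -0.38 -0.85] rows [ 0.01  -0.008 -0.017] rotvec [ 0.0002  0.0004 -0.0001] rows [ 0.002  0.004 -0.   ]
F [-2.6   1.8   1.81] T [ 0.25  0.25 -0.15] w 10.7 j [ 0.05  0.53 -0.15  1.07  0.07 -1.22]
```

```bash
python3 -m pendant '[0,0,0,0,0,0,-1, 0,0,0,0,0,0,-1, 0,0.018,0.0785,0.208,0,0,-1, 0,0.018,0.0785,0.208,0,0,-1, 0,0.018,0.0785,0.208,0,0,-1, 0,0.018,0.0785,0.208,0,0,-1, 0,0,0,0,0,0,-1, 0,0,0,0,0,0,-1]' 60
python3 -c "
from h import *
delta(.097,36)"
```

```text
time_s: 8.05
position: [529.5, 119.6, 140.7]
tcp_rot: [-0.028, -0.588, 0.807, 0.039]
wrist_force: [-2.9, 3.1, 4.7]
grip_width: 9.8
t 8.05 pos [529.5 119.6 140.7] tgt [529.7 119.  141. ] shift tool mm [ 0.52 -0.35 -0.41] rows [ 0.01  -0.007 -0.008] rotvec [ 0.0001  0.0005 -0.0001] rows [ 0.001  0.004 -0.   ]
F [-2.9   3.11  4.72] T [ 0.43  0.47 -0.05] w 9.8 j [ 0.07  0.47 -0.28  0.91  0.04 -1.19]
```

```bash
python3 -m pendant '[0,0.016,0.07,0.188,0,0,-1, 0,0.016,0.07,0.188,0,0,-1, 0,0.016,0.07,0.188,0,0,-1, 0,0,0,0,0,0,-1, 0,0,0,0,0,0,-1, 0,0,0,0,0,0,-1]'
python3 -c "
from h import *
delta(.03,36)"
python3 -m pendant '[0,0.004,0.02,0.053,0,0,-1, 0,0,0,0,0,0,-1, 0,0,0,0,0,0,-1]'
python3 -c "
from h import *
delta(.0236,36)"
python3 -m pendant '[0,0.004,0.02,0.053,0,0,-1, 0,0,0,0,0,0,-1, 0,0,0,0,0,0,-1]'
python3 -c "
from h import *
delta(.0172,36)"
```

```text
time_s: 8.65
position: [526.6, 120.5, 130.3]
tcp_rot: [-0.009, -0.588, 0.808, 0.012]
wrist_force: [-2.8, 1.9, 5.7]
grip_width: 9.5
t 8.65 pos [526.6 120.5 130.3] tgt [526.8 119.9 130.7] shift tool mm [ 0.49 -0.37 -0.38] rows [ 0.01  -0.007 -0.008] rotvec [-0.0001  0.0005 -0.0002] rows [-0.001  0.004 -0.002]
F [-2.79  1.88  5.73] T [ 0.45  0.58 -0.03] w 9.5 j [ 0.08  0.44 -0.36  0.79  0.01 -1.18]
time_s: 8.95
position: [526.3, 120.6, 129.3]
tcp_rot: [-0.007, -0.589, 0.808, 0.01]
wrist_force: [-3.6, 2.2, 6.1]
grip_width: 9.5
t 8.95 pos [526.3 120.6 129.3] tgt [526.6 120.  129.7] shift tool mm [ 0.5  -0.37 -0.39] rows [ 0.01  -0.007 -0.008] rotvec [ 0.      0.0005 -0.0002] rows [ 0.     0.004 -0.002]
F [-3.59  2.22  6.13] T [ 0.48  0.62 -0.03] w 9.5 j [ 0.08  0.44 -0.37  0.78  0.01 -1.18]
time_s: 9.25
position: [526.1, 120.6, 128.3]
tcp_rot: [-0.005, -0.589, 0.808, 0.007]
wrist_force: [-3.3, 2.5, 6.1]
grip_width: 9.5
t 9.25 pos [526.1 120.6 128.3] tgt [526.3 120.1 128.7] shift tool mm [ 0.48 -0.37 -0.39] rows [ 0.01  -0.007 -0.008] rotvec [ 0.0001  0.0005 -0.0003] rows [ 0.001  0.004 -0.002]
F [-3.3   2.53  6.12] T [ 0.49  0.61 -0.09] w 9.5 j [ 0.08  0.43 -0.38  0.77  0.01 -1.17]
```

```bash
python3 -m pendant '[0,0.004,0.02,0.053,0,0,-1, 0,0,0,0,0,0,-1, 0,0,0,0,0,0,-1]'
python3 -c "
from h import *
delta(.011,36)"
```

```text
time_s: 9.55
position: [525.9, 120.7, 127.4]
tcp_rot: [-0.003, -0.589, 0.808, 0.005]
wrist_force: [-3.0, 1.6, 6.9]
grip_width: 9.4
t 9.55 pos [525.9 120.7 127.4] tgt [526.1 120.1 127.7] shift tool mm [ 0.49 -0.36 -0.37] rows [ 0.01  -0.007 -0.007] rotvec [-0.0001  0.0005 -0.0002] rows [-0.001  0.004 -0.002]
F [-3.    1.57  6.89] T [ 0.44  0.65 -0.1 ] w 9.4 j [ 0.09  0.43 -0.39  0.76  0.   -1.17]
```

```bash
python3 -m pendant '[0,0.004,0.02,0.053,0,0,-1, 0,0,0,0,0,0,-1, 0,0,0,0,0,0,-1]'
python3 -c "
from h import *
delta(.0045,36)"
```

```text
time_s: 9.85
position: [525.7, 120.8, 126.3]
tcp_rot: [-0.001, -0.589, 0.808, 0.002]
wrist_force: [-3.8, 2.1, 6.2]
grip_width: 9.6
t 9.85 pos [525.7 120.8 126.3] tgt [525.9 120.2 126.7] shift tool mm [ 0.51 -0.36 -0.37] rows [ 0.01  -0.007 -0.007] rotvec [ 0.0001  0.0005 -0.0002] rows [ 0.001  0.004 -0.002]
F [-3.8   2.12  6.24] T [ 0.42  0.65 -0.02] w 9.6 j [ 0.09  0.43 -0.39  0.75  0.   -1.17]
```

```bash
python3 -m pendant '[0,0.004,0.02,0.053,0,0,-1, 0,0,0,0,0,0,-1, 0,0,0,0,0,0,-1]'
python3 -c "
from h import *
delta(-.002,36)"
```

```text
time_s: 10.15
position: [525.5, 120.9, 125.3]
tcp_rot: [0.001, -0.589, 0.808, -0.001]
wrist_force: [-3.4, 2.4, 7.1]
grip_width: 9.8
t 10.15 pos [525.5 120.9 125.3] tgt [525.6 120.3 125.7] shift tool mm [ 0.5  -0.35 -0.34] rows [ 0.01  -0.007 -0.007] rotvec [ 0.0003  0.0005 -0.0002] rows [ 0.003  0.004 -0.002]
F [-3.43  2.38  7.14] T [ 0.49  0.68 -0.09] w 9.8 j [ 0.09  0.43 -0.4   0.74 -0.   -1.17]
```

```bash
python3 -m pendant '[0,0.004,0.02,0.053,0,0,-1, 0,0,0,0,0,0,-1, 0,0,0,0,0,0,-1]'
python3 -c "
from h import *
delta(-.0083,36)"
```

```text
time_s: 10.45
position: [525.3, 121.0, 124.4]
tcp_rot: [0.003, -0.589, 0.808, -0.003]
wrist_force: [-4.1, 3.6, 6.9]
grip_width: 9.6
t 10.45 pos [525.3 121.  124.4] tgt [525.4 120.4 124.7] shift tool mm [ 0.53 -0.34 -0.32] rows [ 0.011 -0.007 -0.006] rotvec [ 0.0002  0.0005 -0.0002] rows [ 0.002  0.004 -0.002]
F [-4.09  3.58  6.9 ] T [ 0.51  0.73 -0.07] w 9.6 j [ 0.09  0.42 -0.41  0.73 -0.   -1.17]
```

```bash
python3 -m pendant '[0,0.004,0.02,0.053,0,0,-1, 0,0,0,0,0,0,-1, 0,0,0,0,0,0,-1]'
python3 -c "
from h import *
delta(-.0147,36)"
```

```text
time_s: 10.75
position: [525.1, 121.0, 123.4]
tcp_rot: [0.004, -0.589, 0.808, -0.006]
wrist_force: [-3.8, 1.6, 7.3]
grip_width: 9.6
t 10.75 pos [525.1 121.  123.4] tgt [525.2 120.4 123.7] shift tool mm [ 0.51 -0.32 -0.31] rows [ 0.01  -0.006 -0.006] rotvec [ 0.0003  0.0005 -0.0002] rows [ 0.003  0.004 -0.002]
F [-3.79  1.64  7.27] T [ 0.4   0.71 -0.07] w 9.6 j [ 0.09  0.42 -0.42  0.72 -0.01 -1.17]
```

```bash
python3 -m pendant '[0,0.004,0.02,0.053,0,0,-1, 0,0,0,0,0,0,-1, 0,0,0,0,0,0,-1]'
python3 -c "
from h import *
delta(-.021,36)"
```

```text
time_s: 11.05
position: [524.9, 121.1, 122.4]
tcp_rot: [0.006, -0.589, 0.808, -0.008]
wrist_force: [-4.5, 2.5, 7.4]
grip_width: 9.3
t 11.05 pos [524.9 121.1 122.4] tgt [525.  120.5 122.7] shift tool mm [ 0.52 -0.3  -0.3 ] rows [ 0.01  -0.006 -0.006] rotvec [ 0.0002  0.0005 -0.0002] rows [ 0.002  0.004 -0.001]
F [-4.49  2.47  7.37] T [ 0.49  0.81 -0.05] w 9.3 j [ 0.09  0.42 -0.42  0.71 -0.01 -1.17]
```

```bash
python3 -m pendant '[0,0.004,0.02,0.053,0,0,-1, 0,0,0,0,0,0,-1, 0,0,0,0,0,0,-1]'
python3 -c "
from h import *
delta(-.0275,36)"
```

```text
time_s: 11.35
position: [524.7, 121.1, 121.4]
tcp_rot: [0.008, -0.589, 0.808, -0.011]
wrist_force: [-3.7, 3.4, 7.8]
grip_width: 9.8
t 11.35 pos [524.7 121.1 121.4] tgt [524.8 120.5 121.7] shift tool mm [ 0.48 -0.32 -0.3 ] rows [ 0.01  -0.006 -0.006] rotvec [ 0.0005  0.0004 -0.0002] rows [ 0.004  0.004 -0.002]
F [-3.7   3.43  7.78] T [ 0.49  0.81 -0.02] w 9.8 j [ 0.1   0.42 -0.43  0.7  -0.01 -1.16]
```

```bash
python3 -m pendant '[0,0.004,0.02,0.053,0,0,-1, 0,0,0,0,0,0,-1, 0,0,0,0,0,0,-1]'
python3 -c "
from h import *
delta(-.034,36)"
```

```text
time_s: 11.65
position: [524.5, 121.2, 120.3]
tcp_rot: [0.01, -0.589, 0.808, -0.013]
wrist_force: [-4.7, 1.7, 8.7]
grip_width: 9.6
t 11.65 pos [524.5 121.2 120.3] tgt [524.6 120.6 120.6] shift tool mm [ 0.5  -0.34 -0.28] rows [ 0.01  -0.007 -0.006] rotvec [ 0.0007  0.0005 -0.0001] rows [ 0.006  0.004 -0.001]
F [-4.65  1.66  8.71] T [ 0.41  0.8  -0.  ] w 9.6 j [ 0.1   0.41 -0.44  0.69 -0.01 -1.16]
```

```bash
for i in 1 2 3; do python3 -m pendant '[0,0,0,0,0,0,-1]' | grep force; done
python3 -m pendant '[0,0.002,0.01,0.027,0,0,-1, 0,0,0,0,0,0,-1, 0,0,0,0,0,0,-1]'
python3 -c "
from h import *
delta(-.037,36)"; for i in 1 2 ; do python3 -m pendant '[0,0,0,0,0,0,-1]' | grep force; done
```

```text
wrist_force: [-5.7, 1.7, 8.3]
wrist_force: [-3.9, 2.5, 8.3]
wrist_force: [-4.2, 2.1, 8.0]
time_s: 12.25
position: [524.4, 121.2, 119.9]
tcp_rot: [0.011, -0.588, 0.808, -0.015]
wrist_force: [-4.6, 1.3, 7.8]
grip_width: 9.4
t 12.25 pos [524.4 121.2 119.9] tgt [524.5 120.6 120.2] shift tool mm [ 0.51 -0.31 -0.29] rows [ 0.01  -0.006 -0.006] rotvec [ 0.0004  0.0005 -0.0002] rows [ 0.004  0.004 -0.001]
F [-4.59  1.34  7.85] T [ 0.47  0.76 -0.01] w 9.4 j [ 0.1   0.41 -0.44  0.68 -0.01 -1.16]
wrist_force: [-4.0, 2.7, 8.0]
wrist_force: [-3.7, 2.7, 8.5]
```

No stop yet. Continuing.

```bash
python3 -m pendant '[0,0.004,0.02,0.053,0,0,-1, 0,0,0,0,0,0,-1, 0,0,0,0,0,0,-1]'
python3 -c "
from h import *
delta(-.0433,36)"; for i in 1 2 ; do python3 -m pendant '[0,0,0,0,0,0,-1]' | grep force; done
```

```text
time_s: 12.75
position: [524.2, 121.3, 118.8]
tcp_rot: [0.013, -0.588, 0.808, -0.017]
wrist_force: [-4.8, 2.3, 7.7]
grip_width: 9.8
t 12.75 pos [524.2 121.3 118.8] tgt [524.4 120.7 119.2] shift tool mm [ 0.51 -0.34 -0.31] rows [ 0.01  -0.007 -0.006] rotvec [ 0.0004  0.0004 -0.0002] rows [ 0.004  0.004 -0.001]
F [-4.85  2.26  7.74] T [ 0.42  0.84 -0.04] w 9.8 j [ 0.1   0.41 -0.45  0.67 -0.02 -1.16]
wrist_force: [-3.4, 2.8, 9.1]
wrist_force: [-5.1, 2.1, 8.0]
```

```bash
python3 -m pendant '[0,0.003,0.015,0.04,0,0,-1, 0,0,0,0,0,0,-1, 0,0,0,0,0,0,-1]'
python3 -c "
from h import *
delta(-.048,36)"; for i in 1 2 ; do python3 -m pendant '[0,0,0,0,0,0,-1]' | grep force; done
```

```text
time_s: 13.25
position: [524.1, 121.3, 118.1]
tcp_rot: [0.014, -0.588, 0.808, -0.019]
wrist_force: [-4.7, 2.6, 8.1]
grip_width: 9.5
t 13.25 pos [524.1 121.3 118.1] tgt [524.2 120.7 118.4] shift tool mm [ 0.49 -0.33 -0.32] rows [ 0.01  -0.007 -0.006] rotvec [ 0.0004  0.0005 -0.0002] rows [ 0.003  0.004 -0.002]
F [-4.72  2.55  8.1 ] T [ 0.52  0.78 -0.04] w 9.5 j [ 0.1   0.41 -0.45  0.66 -0.02 -1.16]
wrist_force: [-4.5, 2.2, 8.8]
wrist_force: [-4.8, 2.0, 7.2]
```

```bash
python3 -m pendant '[0,0.003,0.015,0.04,0,0,-1, 0,0,0,0,0,0,-1, 0,0,0,0,0,0,-1]'
python3 - <<'E'
from h import *
delta(-.0528,36)
p,d=ctrl.camera("scene");u,v=349,220
cv2.imwrite(f"pics/scene3.png",cv2.resize(p[v-50:v+70,u-90:u+70,::-1],None,fx=5,fy=5,interpolation=cv2.INTER_CUBIC))
C=cloud("scene",d)-C0;X=C@EX;Y=C@EY;Z=C[...,2]
m=(abs(Y)<85)&(X>-70)&(X<95)&(Z>70)&(Z<125)&~((abs(Y)<70)&(X<20))
for i in range(3):
    A=np.c_[X[m],Y[m],np.ones(m.sum())];k=np.linalg.lstsq(A,Z[m],rcond=None)[0];r=Z-(k[0]*X+k[1]*Y+k[2]);m&=abs(r)<6
print(m.sum(),k,"lid ang",-k[0],"z hinge",k[0]*105+k[2])
E
for i in 1 2 ; do python3 -m pendant '[0,0,0,0,0,0,-1]' | grep force; done
```

```text
time_s: 13.75
position: [524.0, 121.4, 117.5]
tcp_rot: [0.016, -0.588, 0.808, -0.021]
wrist_force: [-5.2, 2.9, 9.9]
grip_width: 9.8
t 13.75 pos [524.  121.4 117.5] tgt [524.1 120.8 117.7] shift tool mm [ 0.51 -0.32 -0.15] rows [ 0.01  -0.006 -0.003] rotvec [ 0.0003  0.0005 -0.0001] rows [ 0.003  0.004 -0.001]
F [-5.19  2.93  9.86] T [ 0.47  0.96 -0.06] w 9.8 j [ 0.1   0.41 -0.46  0.66 -0.02 -1.16]
1284 [ 4.96681828e-02 -9.29148069e-04  8.76947271e+01] lid ang -0.04966818277685447 z hinge 92.90988627075309
wrist_force: [-5.8, 3.0, 9.2]
wrist_force: [-5.7, 2.7, 9.2]
```

View pics/scene3.png

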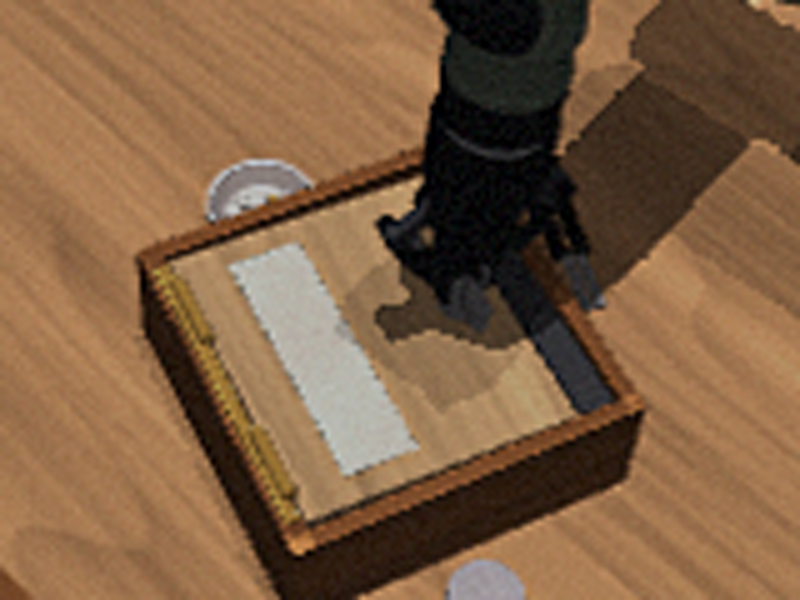

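The lid plane in the picture reads -0.050 rad, so the wing has not slipped in the grip. The force has begun to rise above the spring's 8 N; adding a small step to confirm.

```bash
python3 -m pendant '[0,0.002,0.01,0.027,0,0,-1, 0,0,0,0,0,0,-1, 0,0,0,0,0,0,-1]'
python3 -c "
from h import *
delta(-.056,36)"; for i in 1 2 ; do python3 -m pendant '[0,0,0,0,0,0,-1]' | grep force; done
```

```text
time_s: 14.3
position: [523.9, 121.4, 117.5]
tcp_rot: [0.017, -0.588, 0.808, -0.022]
wrist_force: [-7.1, 2.4, 13.3]
grip_width: 9.6
t 14.3 pos [523.9 121.4 117.5] tgt [524.  120.8 117.2] shift tool mm [ 0.53 -0.24  0.32] rows [ 0.011 -0.005  0.006] rotvec [ 0.      0.0006 -0.0001] rows [ 0.     0.005 -0.001]
F [-7.15  2.42 13.3 ] T [ 0.47  1.31 -0.04] w 9.6 j [ 0.1   0.4  -0.46  0.65 -0.02 -1.16]
wrist_force: [-6.6, 2.6, 13.7]
wrist_force: [-6.6, 2.2, 13.2]
```

The stops are felt: 13.3 N against about 8.2 N from the spring, and z no longer drops. I'll stop pressing and start the clockwise turn (+ about tool z).

```bash
python3 -m pendant '[0,0,0,0,0,0.6,-1, 0,0,0,0,0,0.6,-1, 0,0,0,0,0,0.6,-1, 0,0,0,0,0,0,-1, 0,0,0,0,0,0,-1]'
python3 -c "
from h import *
delta(-.056,36,.216)"
```

```text
time_s: 15.0
position: [523.9, 121.3, 117.4]
tcp_rot: [0.019, -0.498, 0.867, -0.021]
wrist_force: [-6.5, 2.4, 13.3]
grip_width: 9.8
t 15.0 pos [523.9 121.3 117.4] tgt [524.  120.8 117.2] shift tool mm [ 0.4  -0.32  0.28] rows [ 0.008 -0.006  0.006] rotvec [ 0.0001  0.0004 -0.0003] rows [ 0.001  0.004 -0.002]
F [-6.49  2.38 13.31] T [ 0.45  1.2  -0.08] w 9.8 j [ 0.1   0.41 -0.46  0.65 -0.02 -0.94]
```

```bash
python3 -m pendant '[0,0,0,0,0,0.6,-1, 0,0,0,0,0,0.6,-1, 0,0,0,0,0,0.6,-1, 0,0,0,0,0,0,-1, 0,0,0,0,0,0,-1]'
python3 -c "
from h import *
delta(-.056,36,.432)"
```

```text
time_s: 15.5
position: [524.0, 121.3, 117.4]
tcp_rot: [0.021, -0.401, 0.915, -0.018]
wrist_force: [-5.3, 2.3, 12.9]
grip_width: 9.7
t 15.5 pos [524.  121.3 117.4] tgt [524.  120.8 117.2] shift tool mm [ 0.34 -0.34  0.29] rows [ 0.007 -0.007  0.006] rotvec [ 0.      0.0004 -0.0002] rows [ 0.     0.003 -0.002]
F [-5.28  2.26 12.9 ] T [ 0.38  1.23 -0.03] w 9.7 j [ 0.1   0.41 -0.46  0.65 -0.02 -0.73]
```

```bash
python3 -m pendant '[0,0,0,0,0,0.5,-1, 0,0,0,0,0,0.5,-1, 0,0,0,0,0,0,-1]'
python3 -c "
from h import *
delta(-.056,36,.552)"
```

```text
time_s: 15.8
position: [524.0, 121.3, 117.4]
tcp_rot: [0.022, -0.345, 0.938, -0.017]
wrist_force: [-6.4, 2.3, 14.0]
grip_width: 9.4
t 15.8 pos [524.  121.3 117.4] tgt [524.  120.8 117.2] shift tool mm [ 0.29 -0.34  0.28] rows [ 0.006 -0.007  0.006] rotvec [ 0.      0.0003 -0.0012] rows [ 0.     0.003 -0.01 ]
F [-6.42  2.35 14.04] T [ 0.35  1.29 -0.  ] w 9.4 j [ 0.1   0.41 -0.46  0.65 -0.02 -0.6 ]
```

```bash
python3 -m pendant '[0,0,0,0,0,0.4,-1, 0,0,0,0,0,0.4,-1, 0,0,0,0,0,0,-1]'
python3 -c "
from h import *
delta(-.056,36,.648)"
```

```text
time_s: 16.1
position: [524.0, 121.3, 117.4]
tcp_rot: [0.023, -0.3, 0.953, -0.016]
wrist_force: [-6.2, 1.5, 14.0]
grip_width: 9.5
t 16.1 pos [524.  121.3 117.4] tgt [524.  120.8 117.2] shift tool mm [ 0.26 -0.37  0.27] rows [ 0.005 -0.007  0.005] rotvec [ 0.      0.0003 -0.0009] rows [ 0.     0.002 -0.008]
F [-6.25  1.53 14.04] T [ 0.29  1.27 -0.09] w 9.5 j [ 0.1   0.41 -0.46  0.65 -0.02 -0.51]
```

```bash
python3 -m pendant '[0,0,0,0,0,0.4,-1, 0,0,0,0,0,0.4,-1, 0,0,0,0,0,0,-1]'
python3 -c "
from h import *
delta(-.056,36,.744)"
```

```text
time_s: 16.4
position: [524.0, 121.2, 117.5]
tcp_rot: [0.024, -0.254, 0.967, -0.015]
wrist_force: [-6.1, 1.3, 13.6]
grip_width: 9.3
t 16.4 pos [524.  121.2 117.5] tgt [524.  120.8 117.2] shift tool mm [ 0.23 -0.33  0.31] rows [ 0.005 -0.007  0.006] rotvec [-0.0001  0.0003 -0.001 ] rows [-0.001  0.003 -0.008]
F [-6.12  1.3  13.56] T [ 0.32  1.28 -0.09] w 9.3 j [ 0.1   0.41 -0.46  0.65 -0.02 -0.41]
```

```bash
python3 -m pendant '[0,0,0,0,0,0.4,-1, 0,0,0,0,0,0.4,-1, 0,0,0,0,0,0,-1]'
python3 -c "
from h import *
delta(-.056,36,.84)"
```

```text
time_s: 16.7
position: [524.0, 121.2, 117.5]
tcp_rot: [0.024, -0.207, 0.978, -0.014]
wrist_force: [-5.8, 2.0, 13.0]
grip_width: 9.8
t 16.7 pos [524.  121.2 117.5] tgt [524.  120.8 117.2] shift tool mm [ 0.15 -0.34  0.3 ] rows [ 0.003 -0.007  0.006] rotvec [-0.0001  0.0002 -0.001 ] rows [-0.001  0.002 -0.008]
F [-5.84  1.99 12.96] T [ 0.29  1.33 -0.1 ] w 9.8 j [ 0.1   0.41 -0.46  0.65 -0.02 -0.32]
```

```bash
python3 -m pendant '[0,0,0,0,0,0.6,-1, 0,0,0,0,0,0.6,-1, 0,0,0,0,0,0.6,-1,0,0,0,0,0,0.6,-1, 0,0,0,0,0,0,-1]'
python3 -c "
from h import *
delta(-.056,36,1.128)"
```

```text
time_s: 17.2
position: [524.0, 121.1, 117.4]
tcp_rot: [0.026, -0.065, 0.998, -0.01]
wrist_force: [-6.6, 2.1, 12.4]
grip_width: 9.7
t 17.2 pos [524.  121.1 117.4] tgt [524.  120.8 117.2] shift tool mm [ 0.02 -0.3   0.26] rows [ 0.    -0.006  0.005] rotvec [-0.0002  0.0001 -0.0014] rows [-0.001  0.001 -0.012]
F [-6.61  2.15 12.39] T [ 0.23  1.32 -0.06] w 9.7 j [ 0.1   0.41 -0.46  0.65 -0.02 -0.03]
```

```bash
python3 -m pendant '[0,0,0,0,0,0.6,-1, 0,0,0,0,0,0.6,-1, 0,0,0,0,0,0.6,-1,0,0,0,0,0,0.6,-1, 0,0,0,0,0,0,-1]'
python3 -c "
from h import *
delta(-.056,36,1.416)"
```

```text
time_s: 17.7
position: [524.0, 121.0, 117.4]
tcp_rot: [0.027, 0.079, 0.996, -0.007]
wrist_force: [-7.0, 1.6, 12.4]
grip_width: 9.6
t 17.7 pos [524.  121.  117.4] tgt [524.  120.8 117.2] shift tool mm [-0.05 -0.22  0.29] rows [-0.001 -0.004  0.006] rotvec [-0.0003  0.0002 -0.0015] rows [-0.002  0.002 -0.012]
F [-7.02  1.58 12.4 ] T [ 0.16  1.33 -0.07] w 9.6 j [ 0.1   0.41 -0.46  0.65 -0.02  0.26]
```

```bash
python3 -m pendant '[0,0,0,0,0,0.4,-1, 0,0,0,0,0,0.4,-1, 0,0,0,0,0,0,-1, 0,0,0,0,0,0,-1]'
python3 -c "
from h import *
delta(-.056,36,1.512)"
```

```text
time_s: 18.1
position: [524.0, 121.0, 117.4]
tcp_rot: [0.028, 0.126, 0.992, -0.005]
wrist_force: [-5.5, 1.4, 14.1]
grip_width: 9.5
t 18.1 pos [524.  121.  117.4] tgt [524.  120.8 117.2] shift tool mm [-0.11 -0.19  0.3 ] rows [-0.002 -0.004  0.006] rotvec [-0.0003  0.0002 -0.0004] rows [-0.003  0.002 -0.003]
F [-5.51  1.42 14.11] T [ 0.2   1.38 -0.1 ] w 9.5 j [ 0.1   0.4  -0.46  0.65 -0.02  0.35]
```

Turned to about 1.51 rad with no jam. Now I'll ease the pressure off so that the tongue takes the load, before opening.

```bash
for i in 1; do python3 -m pendant '[0,0,-0.01,0,0,0,-1, 0,0,-0.01,0,0,0,-1, 0,0,0,0,0,0,-1, 0,0,0,0,0,0,-1]'; done
python3 -c "
from h import *
delta(-.053,36,1.512)"
```

```text
time_s: 18.5
position: [523.9, 121.0, 117.7]
tcp_rot: [0.027, 0.126, 0.992, -0.005]
wrist_force: [-4.3, 1.3, 5.9]
grip_width: 9.3
t 18.5 pos [523.9 121.  117.7] tgt [524.1 120.8 117.6] shift tool mm [-0.21 -0.18  0.08] rows [-0.004 -0.004  0.002] rotvec [-0.0005  0.0029 -0.0004] rows [-0.004  0.024 -0.003]
F [-4.28  1.35  5.88] T [ 0.24  0.89 -0.06] w 9.3 j [ 0.1   0.4  -0.46  0.65 -0.02  0.35]
```

```bash
python3 -m pendant '[0,0,-0.01,0,0,0,-1, 0,0,-0.01,0,0,0,-1, 0,0,0,0,0,0,-1, 0,0,0,0,0,0,-1]'
python3 -c "
from h import *
delta(-.053,36,1.512)"
```

```text
time_s: 18.9
position: [523.9, 121.0, 118.6]
tcp_rot: [0.027, 0.126, 0.992, -0.005]
wrist_force: [-2.7, 1.1, 5.9]
grip_width: 9.5
t 18.9 pos [523.9 121.  118.6] tgt [524.1 120.8 117.6] shift tool mm [-0.18 -0.17  0.95] rows [-0.004 -0.003  0.019] rotvec [-0.0006  0.0028 -0.0004] rows [-0.005  0.023 -0.004]
F [-2.66  1.07  5.86] T [ 0.29  0.89 -0.03] w 9.5 j [ 0.1   0.4  -0.46  0.65 -0.02  0.35]
```

```bash
python3 -m pendant '[0,0,-0.01,0,0,0,-1, 0,0,-0.01,0,0,0,-1, 0,0,0,0,0,0,-1, 0,0,0,0,0,0,-1]'
python3 -c "
from h import *
delta(-.053,36,1.512)"
```

```text
time_s: 19.3
position: [523.9, 121.0, 119.4]
tcp_rot: [0.028, 0.126, 0.992, -0.005]
wrist_force: [-2.0, 0.3, 4.3]
grip_width: 9.5
t 19.3 pos [523.9 121.  119.4] tgt [524.1 120.8 117.6] shift tool mm [-0.12 -0.17  1.74] rows [-0.002 -0.003  0.035] rotvec [-0.0006  0.0037 -0.0005] rows [-0.005  0.031 -0.004]
F [-2.04  0.32  4.31] T [ 0.17  0.76 -0.06] w 9.5 j [ 0.1   0.4  -0.46  0.66 -0.02  0.35]
```

```bash
python3 -m pendant '[0,0,-0.01,0,0,0,-1, 0,0,0,0,0,0,-1, 0,0,0,0,0,0,-1]'
python3 -c "
from h import *
delta(-.053,36,1.512)"
```

```text
time_s: 19.6
position: [523.9, 121.0, 119.9]
tcp_rot: [0.028, 0.126, 0.992, -0.005]
wrist_force: [-0.8, -0.1, 3.3]
grip_width: 9.7
t 19.6 pos [523.9 121.  119.9] tgt [524.1 120.8 117.6] shift tool mm [-0.08 -0.18  2.29] rows [-0.002 -0.004  0.046] rotvec [-0.0006  0.0042 -0.0004] rows [-0.005  0.035 -0.004]
F [-0.82 -0.12  3.31] T [-0.    0.58 -0.03] w 9.7 j [ 0.1   0.4  -0.46  0.66 -0.02  0.36]
```

```bash
python3 -m pendant '[0,0,-0.01,0,0,0,-1, 0,0,0,0,0,0,-1, 0,0,0,0,0,0,-1]'
python3 - <<'E'
from h import *
delta(-.053,36,1.512)
p,d=ctrl.camera("scene");u,v=349,220
cv2.imwrite(f"pics/scene4.png",cv2.resize(p[v-50:v+70,u-90:u+70,::-1],None,fx=5,fy=5,interpolation=cv2.INTER_CUBIC))
C=cloud("scene",d)-C0;X=C@EX;Y=C@EY;Z=C[...,2]
m=(abs(Y)<85)&(X>-70)&(X<95)&(Z>70)&(Z<125)&~((abs(Y)<70)&(X<20))
for i in range(3):
    A=np.c_[X[m],Y[m],np.ones(m.sum())];k=np.linalg.lstsq(A,Z[m],rcond=None)[0];r=Z-(k[0]*X+k[1]*Y+k[2]);m&=abs(r)<6
print(m.sum(),"lid ang",-k[0])
E
```

```text
time_s: 19.9
position: [523.9, 121.0, 120.1]
tcp_rot: [0.028, 0.126, 0.992, -0.005]
wrist_force: [1.1, -0.1, -2.2]
grip_width: 9.7
t 19.9 pos [523.9 121.  120.1] tgt [524.1 120.8 117.6] shift tool mm [-0.13 -0.18  2.47] rows [-0.003 -0.004  0.049] rotvec [-0.0007  0.004  -0.0004] rows [-0.005  0.033 -0.003]
F [ 1.13 -0.06 -2.21] T [-0.01  0.16 -0.03] w 9.7 j [ 0.1   0.4  -0.46  0.66 -0.02  0.36]
1307 lid ang -0.03421756537958197
```

View pics/scene4.png

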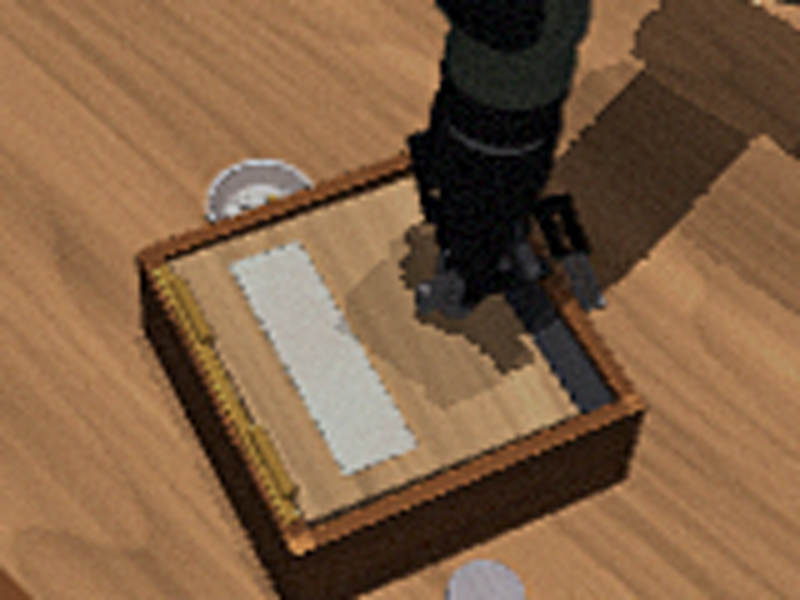

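The tongue holds: the gripper now pulls slightly up and the lid stays at about -0.035 rad. Neutralising, then opening and withdrawing.

```bash
python3 -m pendant '[0,0,0.005,0,0,0,-1, 0,0,0,0,0,0,-0.8, 0,0,0,0,0,0,-0.5, 0,0,0,0,0,0,0, 0,0,0,0,0,0,0, 0,0,0,0,0,0,0, 0,0,0,0,0,0,0]' 25
python3 -m pendant '[0,0,-0.3,0,0,0,0, 0,0,-0.6,0,0,0,0, 0,0,-0.8,0,0,0,0, 0,0,-0.8,0,0,0,0, 0,0,-0.5,0,0,0,0, 0,0,0,0,0,0,0]'
python3 - <<'E'
from h import *
delta(-.035,36,1.512)
E
```

```text
time_s: 20.65
position: [523.7, 121.3, 120.2]
tcp_rot: [0.028, 0.126, 0.992, -0.005]
wrist_force: [1.1, 0.0, 0.4]
grip_width: 43.1
time_s: 21.25
position: [517.8, 124.2, 274.2]
tcp_rot: [0.032, 0.126, 0.991, -0.004]
wrist_force: [1.1, 0.6, -0.0]
grip_width: 42.5
t 21.25 pos [517.8 124.2 274.2] tgt [524.6 120.6 120.5] shift tool mm [  2.27  -1.66 153.84] rows [ 0.045 -0.033  3.077] rotvec [ 0.0015  0.0288 -0.0002] rows [ 0.012  0.24  -0.002]
F [ 1.06  0.62 -0.02] T [0.05 0.07 0.  ] w 42.5 j [ 0.11  0.24 -0.26  1.01 -0.02  0.36]
```

```bash
python3 -m pendant '[0,-0.8,0,0,0,0,0, 0,-0.9,0,0,0,0,0, 0,-0.9,0,0,0,0,0, 0,-0.9,0,0,0,0,0, 0,-0.9,0,0,0,0,0, 0,0,0,0,0,0,0]'
python3 - <<'E'
from h import *
for n in("scene","top"):
    p,d=ctrl.camera(n)
    cv2.imwrite(f"pics/{n}6.png",p[:,:,::-1])
    if n=="top":cv2.imwrite(f"pics/topz6.png",cv2.resize(p[125:245,190:350,::-1],None,fx=5,fy=5,interpolation=cv2.INTER_CUBIC))
    C=cloud(n,d)-C0;X=C@EX;Y=C@EY;Z=C[...,2]
    m=(abs(Y)<85)&(X>-70)&(X<95)&(Z>70)&(Z<130)&~((abs(Y)<45)&(X<-10))
    for i in range(3):
        A=np.c_[X[m],Y[m],np.ones(m.sum())];k=np.linalg.lstsq(A,Z[m],rcond=None)[0];r=Z-(k[0]*X+k[1]*Y+k[2]);m&=abs(r)<6
    h=r;w=(h>18)&(h<42)&(abs(Y)<45)&(X<0)&(X>-105)
    q=np.c_[X[w],Y[w]].astype(np.float32)
    print(n,m.sum(),"lid ang",-k[0],"wing",cv2.minAreaRect(q) if len(q)>3 else None)
E
```

```text
time_s: 21.85
position: [459.0, -93.4, 269.8]
tcp_rot: [0.027, 0.13, 0.991, -0.006]
wrist_force: [0.9, 1.1, 0.4]
grip_width: 42.5
scene 1908 lid ang -0.040393048464852796 wing ((-53.27400207519531, 1.3570446968078613), (64.67214965820312, 12.520106315612793), 3.6230263710021973)
top 3075 lid ang -0.04146125558780538 wing ((-53.06438064575195, -1.5364398956298828), (61.50474548339844, 11.321782112121582), 2.897165298461914)
```

View pics/topz6.png

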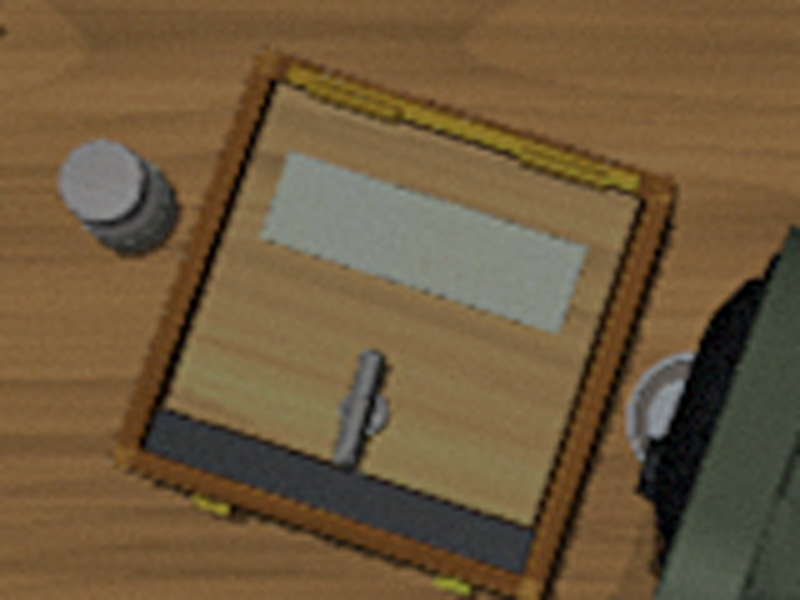

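View pics/scene6.png

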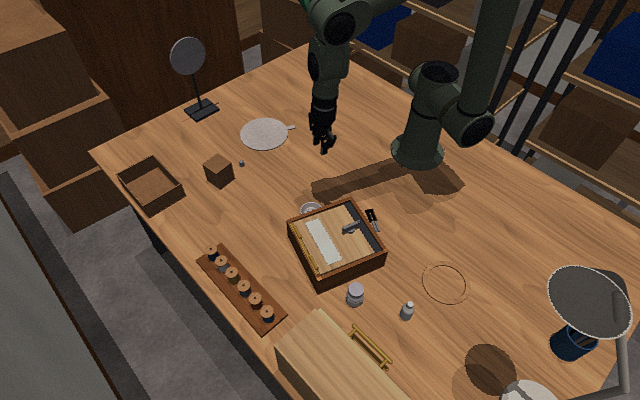

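The lid sits flush at about -0.041 rad in both views. The wing, at (360,408) in the top zoom, points to the front edge within about 0.06 rad, so the knob is at about 1.51. The bystanders are where they started. Handing in.

```bash
python3 -c "
from plant import ctrl
print(ctrl.sign_off())"
```

```text
the job is handed in; nothing more can be done
None
```

The bead case is shut: the lid stays down on its own after release, held by the tongue. I handed the job in at about 22 s of the 64 s allowed; the sign-off reports no verdict.

- **Pressing:** I gripped the wing square to the lid and lowered it along its arc in steps of 0.5 to 1 mm. The stops showed at about -0.05 rad, where the force rose from about 8 N to 13 N. That is roughly 5 N on the stops, inferred from the wrist force.
- **Turning:** I turned the knob clockwise by about 1.51 rad while holding the lid there. The wrist force stayed at 12 to 14 N and nothing jammed.
- **Release:** I eased off until the tongue took the spring load, then opened the gripper and moved the arm clear. While easing off, the gripper briefly pulled upward with about 2 N, so the tongue carried roughly 10 N.
- **Last checks:** With nothing touching the case, both cameras put the lid at about -0.04 rad. Both showed the wing pointing at the front edge to within 0.05 to 0.06 rad, so the knob is at about 1.51 rad. The final pictures showed no bystander out of place, though I judged that by eye.
- **Disagreement:** The two cameras differed by about 3 mm sideways on the case position. I used the average, and the grasp fitted to within about 0.5 mm.

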